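# Hold the stamping die ready over the brass plaque

## Robot

A 6-joint arm with a two-finger parallel gripper is mounted at the origin on the work surface. World frame = base frame: x ahead of the robot, y to its left, z up, the work surface at z = 0. Lengths are in m, angles in rad, forces in N, time in s.
With the tool pointing down it reaches from about 0.35 to 0.775 m from the base axis. Payload 7.3 kg.
Tool frame: the origin (TCP) lies at the centre of the arm's flange, where the gripper is bolted on; the fingertips stand 178 mm ahead of it and the grasp point (between the pads) lies 159 mm ahead of it; x points along the fingers, y is the direction in which the jaws open and shut, and the axes are right-handed (so a half turn about x gives the same grasp; the last joint's range is limited). The gripper opens to 92 mm and grips with 3 to 60 N. Pads are 19 mm wide; open, the fingers measure 130 mm over their backs; the gripper's body (75 mm by 190 mm) begins 47 mm behind the grasp point.
Start: joints at [-1.462, 0.342, 1.524, -0, 1.275, -0.146], TCP at [0.132, -0.508, 0.405] pointing down, gripper open.
Joint ranges: [-2.53, 2.53], [-0.77, 2.02], [0.04, 2.7], [-1, 4.14], [0.28, 2.66], [-3.11, 3.11]. Speed limits (rad/s): [2.57, 2.57, 3.14, 3.14, 3.14, 3.14].

## Interface

Orientations are given as [roll, pitch, yaw] about the fixed x, y, z axes, in that order (R = Rz(yaw) Ry(pitch) Rx(roll)).
In Python, from cell import readout, cams, workorder gives the robot as it stands.
- The arm moves only by the shell command python3 -m inch 'ROWS' [FORCE]. ROWS is text: rows parted by semicolons, each of 5 numbers parted by spaces: the shift along the world's x, y, z in mm, then the turn about the world's z in rad, then the opening, from 0 (shut) to 1 (fully open). A call has 1 to 8 rows; each row shifts and turns the commanded pose from where the row before left it; what a row does not reach is not made up. A row lasts 1/12 s, in which the tool goes at most 41.7 mm and 7.16 degrees, less where a joint would pass 70% of its speed; a pose out of reach is approached as far as the arm can. A call is refused whole if a number of a shift passes 41.7 or a number of a turn 0.125, either way. A call with a gripper value outside its range is refused whole. The fingers move at their own pace and stop on an object; FORCE is the grip in N (left out, the last holds). Time passes only in rows, so rows that do not move let the fingers close. It gives the time, the measured TCP pose, the force and the opening at its end, in the units of the state.
- readout.observe(): the state, without advancing time (a new reading comes with each control period).
- cams.read_camera(name): name is "scene" or "top"; returns a dict with "color" (420x560x3 uint8, red, green, blue), "fx", "fy", "cx", "cy" (pixels), "world_to_cam" (4x4, takes a point from world to camera coordinates). Camera axes: x right, y down, z forward; pixel columns grow to the right and rows downward; lengths in m; the calibration is good to about 2 mm. A picture is of the moment at which its call begins. There is no depth.
- workorder.hand_in(): hands the job in, once; it reports no verdict.
The state is a dict: "time": time; "qpos": joint angles; "qvel": joint speeds; "joint_efforts": joint torques, N m; "tool_pos": TCP position; "tool_rot": TCP orientation; "contact_force": force on the tool from outside, world axes, zero at the start; "torque": the same for the moment, N m; "opening": finger opening in m.
Only numpy, scipy, OpenCV 4.12 (cv2) and the standard library are available. Lean on these libraries where they do the work, as an engineer would, in place of code of your own. Each camera call takes 0.05 s, during which the arm holds its last target.

## Task

Someone left the hammer lying on the brass plaque: first lay it down in the plywood tool tray, flat and wholly inside. Then take the red-topped rectangular stamping die, carry it over the punch rack without touching the rack, and finish holding it still and upright in the gripper, its face hovering just above the plaque (between a few millimetres and one centimetre), centred on the dark panel and square with it, ready for the smith to check. The die must never touch the plaque, and the other things on the bench stay where they are.

Things in the scene. Friction and masses are not known exactly. Their poses are not given: they have to be found in the camera images.
- hammer: Chasing hammer lying flat, 24 mm high. Wooden handle (blue end) along its x axis, 18 mm wide and 22 mm high, from x = -120 mm to the head; steel head across it, from x = 28 to 52 mm and y = -43 to +42 mm. Origin on the underside of the handle, 40 mm behind the head's middle (balance point about x = +20 mm); z up. Mass 0.24 kg, give or take a fifth. At the start it lies on the plaque with its head over the middle of the plaque, the underside 50 mm above the bench.
- hammer_head (a point): The middle of the hammer's head, 12 mm above its underside.
- hammer_end (a point): The free (blue) end of the hammer's handle, 11 mm above its underside.
- tray: Fixed open plywood tool tray, outside 292 (x) x 162 (y) x 35 mm high, walls and floor 6 mm thick, empty. Origin at the centre of its underside, on the bench; z up.
- block: Fixed wooden block 170 (x) x 140 (y) mm with a black bed and a brass plaque 110 (x) x 80 (y) mm on top; the plaque's flat top is 50 mm above the bench. Origin at the centre of its underside; z up. The dark panel in the plaque's middle is 54 (x) x 38 (y) mm.
- panel (a point): Centre of the dark panel, on the plaque's top surface; axes as those of the block: x along the panel's 54 mm side, z up.
- die: The red-topped stamping die standing upright on its face: steel foot 44 (x) x 28 (y) x 18 mm high, above it a square shank 22 x 22 mm (sides along x and y) up to the top at 110 mm; the topmost 16 mm are red. Origin at the centre of its face (the underside), z up along the shank. Mass 0.4 kg, give or take a fifth. It stands on the die stand, in any of its three places; neighbours 85 mm apart. Alike after a half turn.
- die_top (a point): Centre of the die's top, 110 mm above its face.
- stand: Fixed flat wooden stand for the three dies, 250 (x) x 70 (y) x 15 mm high, the dies in a row along x. Origin at the centre of its underside; z up.
- rack: Fixed dark wooden punch rack between the die stand and the block, 240 (x) x 50 (y) mm, 75 mm high, with upright punches up to 110 mm above the bench. Origin at the centre of its underside; z up. Not to be touched.
- die_round: Blue-topped die with a round foot of 38 mm, else like the red one; stays on the stand. Origin at the centre of its underside.
- die_square: Yellow-topped die with a square foot of 34 mm, else like the red one; stays on the stand. Origin at the centre of its underside.
- cuff: Loose brass cuff ring, 72 mm across, 32 mm high; a bystander. Origin at the centre of its underside.
- jar: Loose amber glass jar, 66 mm across, 85 mm high; a bystander. Origin at the centre of its underside.
- bowl: Loose copper bowl, 100 mm across, 40 mm high; a bystander. Origin at the centre of its underside.
- weight: Loose brass weight, 48 mm across, 45 mm high; a bystander. Origin at the centre of its underside.
Things that resemble listed ones, but are neither listed nor needed, are in the scene too. Leave any pink or turquoise look-alike of the die alone.

How it is judged:
On the way, in this order (a step that is already met when the one before it is completed fails the run):
1. the hammer lies flat in the tool tray, wholly inside its rim, let go and at rest (x of hammer_head in the frame of tray between -0.14 and 0.14 m and y of hammer_head in the frame of tray between -0.075 and 0.075 m and z of each of hammer_head, hammer_end in the frame of tray below 0.032 m and x of hammer_end in the frame of tray between -0.14 and 0.14 m and y of hammer_end in the frame of tray between -0.075 and 0.075 m and contact force between hammer and the arm below 0.2 N and contact force between hammer and the fingers below 0.2 N and linear speed of hammer below 0.03 m/s), for 0.3 s.
2. the red-topped die is over the punch rack, its face higher than the punches (height (world z) of die above 0.11 m and y of die in the frame of rack between -0.04 and 0.04 m and x of die in the frame of rack between -0.15 and 0.15 m).
At the end, for the whole second after the job is handed in: The gripper holds the die still, upright within 0.08 rad, face 1.5 to 15 mm above the plaque and touching nothing, centre within 6 mm of the panel's, sides parallel within 0.12 rad (either way round); the hammer lies let go and at rest in the tray, both ends inside it, no higher than the rim (all of step 1 and z of die in the frame of panel between 0.0015 and 0.015 m and horizontal distance between die and panel below 0.006 m and angle between the x axis of die and the x axis of block, either way round below 0.12 rad and angle between die's own z axis and vertical below 0.08 rad and contact force between die and the fingers above 1 N and contact force between die and block below 0.05 N and contact force between die and hammer below 0.05 N and linear speed of die below 0.02 m/s); the arm keeps its last pose, push and grip.
It fails at once if the die touches the plaque or its block (contact force between die and block above 0.5 N).
It fails at once if anything touches the punch rack (contact force between rack and anything else above 2 N).
It fails at once if another die or a bystander is moved more than 30 mm or tipped over (distance of any of die_round, die_square, cuff, jar, bowl, weight from where it was at the start of the episode above 0.03 m or angle between any of die_round, die_square, cuff, jar, bowl, weight's own z axis and vertical above 0.35 rad).
It also fails if it takes over 70 s, if anything falls off the work surface, if the arm or the gripper's body presses on something with over 40 N, if the wrist force passes 120 N, or if a joint passes its speed limit or range.

## Working session

There is one attempt and no reset: what is moved stays moved. The work goes in short steps, Python scripts to look and compute and a shell command to move; the robot and the scene stay as the last step left them, time stands still between calls to the robot, and variables do not carry over. Pictures are saved under pics/ and viewed, and the job is handed in when it is done.

```bash
ls; mkdir -p pics
python3 - <<'E'
from cell import readout,cams
import cv2
print(readout.observe())
for n in("scene","top"):
    c=cams.read_camera(n); cv2.imwrite(f"pics/{n}0.png",c["color"][:,:,::-1]); print(n,c["fx"],c["fy"],c["cx"],c["cy"],c["world_to_cam"])
E
```

```text
pics
{'time': 0.0, 'qpos': array([-1.46199885e+00,  3.42699638e-01,  1.52498219e+00,  2.26853665e-05,
        1.27541831e+00, -1.46010432e-01]), 'qvel': array([ 7.14931999e-04, -1.01799807e-05, -1.57545613e-03,  1.70164489e-03,
       -3.77893230e-04, -3.15672770e-04]), 'joint_efforts': array([ 1.71470623e-03, -4.31238556e+01, -2.44221443e+01,  7.20063108e-02,
        5.60368190e-02, -1.16550486e-04]), 'tool_pos': array([ 0.13233602, -0.50791144,  0.4040689 ]), 'tool_rot': array([-1.73119591,  1.56928869,  1.66519803]), 'contact_force': array([-0.48242466, -0.45337659,  0.35537562]), 'torque': array([ 0.00914101, -0.00379917, -0.01763931]), 'opening': 0.09163296832801895}
scene 544.4315489561768 544.4315489561768 288.6989012477876 213.31475265607753 [[ 0.37958486  0.92515385  0.00238548 -0.26754284]
 [ 0.64390312 -0.26233622 -0.71872698 -0.27259489]
 [-0.66430724  0.2743539  -0.69528831  1.98736052]
 [ 0.          0.          0.          1.        ]]
top 422.38137891736767 422.38137891736767 280.13090987020325 205.5603972846119 [[ 0.00238413 -0.99957103 -0.02919032  0.05537691]
 [-0.98263367  0.00307429 -0.18553064  0.61670687]
 [ 0.18554079  0.02912572 -0.98220482  0.94909934]
 [ 0.          0.          0.          1.        ]]
```

View pics/scene0.png

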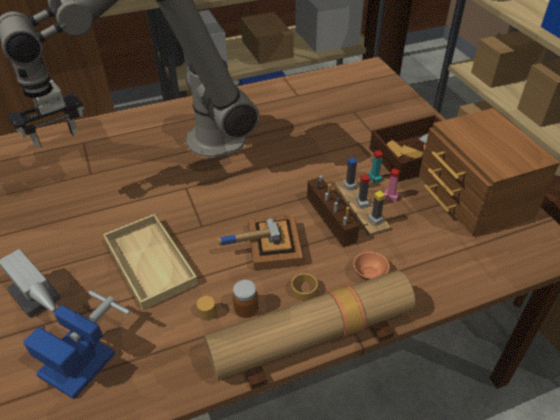

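View pics/top0.png

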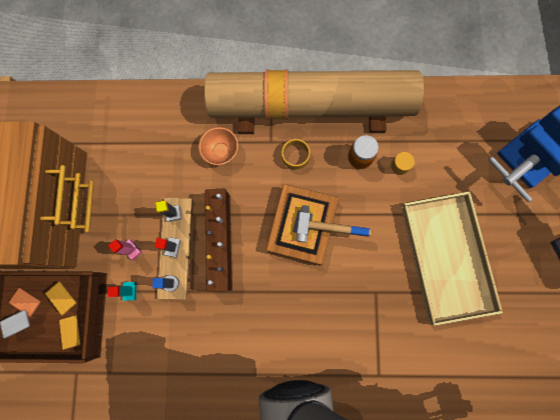

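The overview shows the hammer on the plaque at top px (305,225) with its blue end at (370,232). The tray is at (452,258), the red die is in the middle of the stand at (168,245), and the rack is at (212,240). Next I'll take enlarged crops.

Run:
```python
import cv2
t=cv2.imread("pics/top0.png"); s=cv2.imread("pics/scene0.png")
def crop(im,x0,y0,w,h,k,n):
    c=cv2.resize(im[y0:y0+h,x0:x0+w],None,fx=k,fy=k,interpolation=cv2.INTER_CUBIC)
    for i in range(x0-x0%10+10,x0+w,10):
        cv2.line(c,((i-x0)*k,0),((i-x0)*k,6 if i%50 else 14),(255,255,255),1)
        if i%20==0: cv2.putText(c,str(i),((i-x0)*k-10,18),0,.35,(255,255,255),1)
    for j in range(y0-y0%10+10,y0+h,10):
        cv2.line(c,(0,(j-y0)*k),(6,(j-y0)*k),(255,255,255),1)
        if j%20==0: cv2.putText(c,str(j),(8,(j-y0)*k+4),0,.35,(255,255,255),1)
    cv2.imwrite("pics/"+n,c)
crop(t,260,175,120,100,6,"c1.png")
crop(t,100,180,140,120,5,"c2.png")
crop(t,395,185,115,145,4,"c3.png")
crop(s,300,140,120,110,6,"c4.png")
```

```text
(no output)
```

View pics/c1.png

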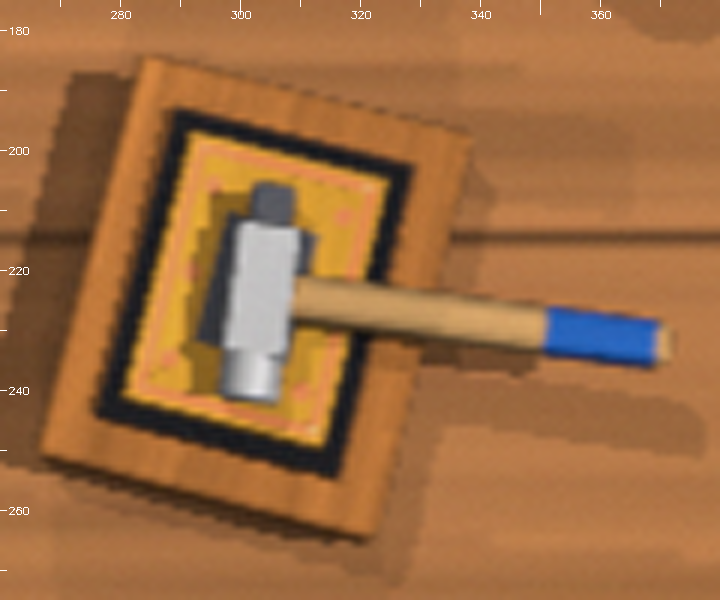

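View pics/c2.png

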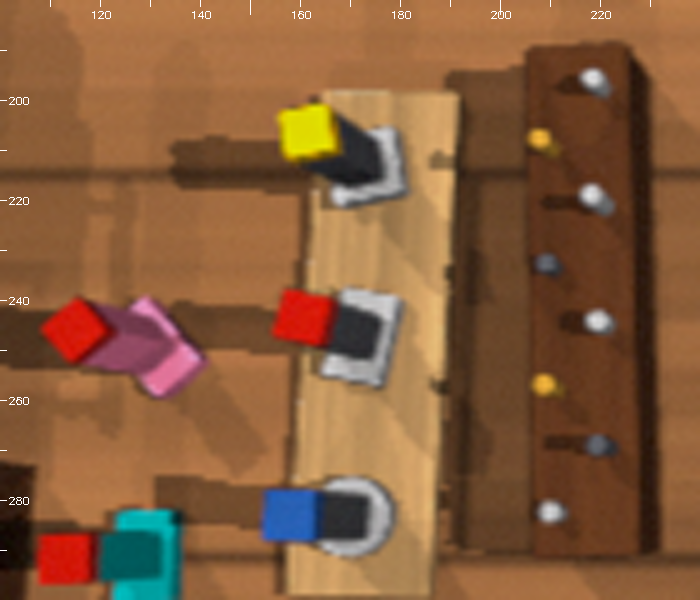

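View pics/c3.png

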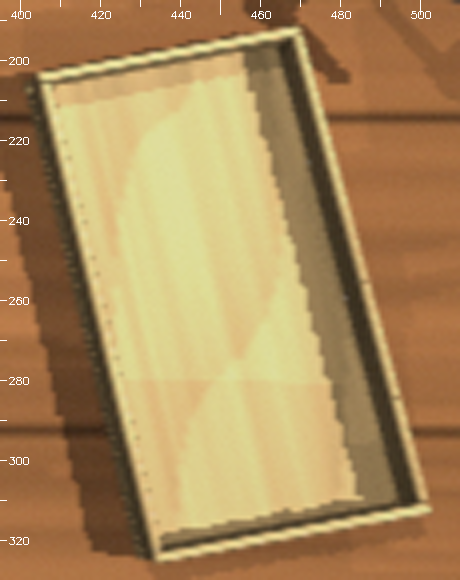

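View pics/c4.png

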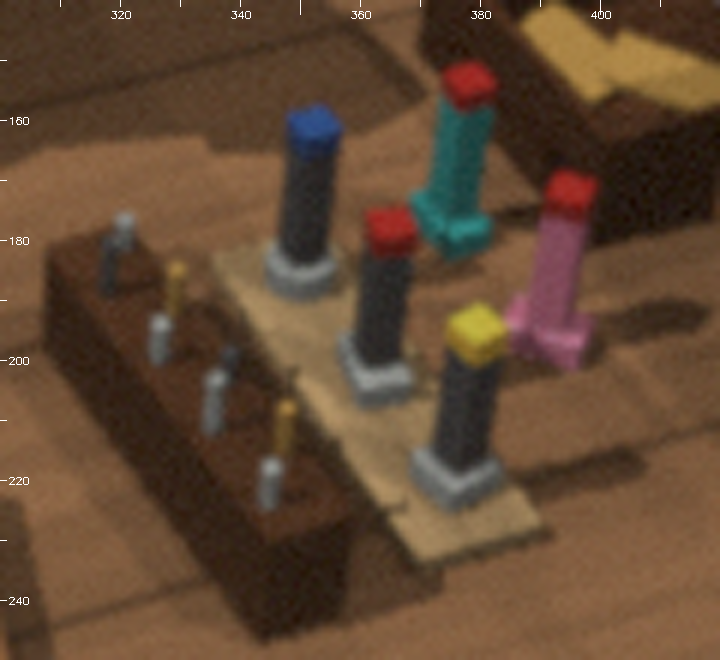

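```bash
cat > h.py <<'E'
import numpy as np
from cell import cams
_c={}
def cam(n):
    if n not in _c:
        _c[n]=cams.read_camera(n)
    return _c[n]
def bp(n,uv,z):
    c=cam(n);W=c["world_to_cam"];R=W[:3,:3];t=W[:3,3]
    o=-R.T@t;d=R.T@np.array([(uv[0]-c["cx"])/c["fx"],(uv[1]-c["cy"])/c["fy"],1])
    return o+d*(z-o[2])/d[2]
def pr(n,p):
    c=cam(n);q=c["world_to_cam"]@np.append(p,1);return np.array([c["fx"]*q[0]/q[2]+c["cx"],c["fy"]*q[1]/q[2]+c["cy"]])
E
python3 - <<'E'
from h import *
np.set_printoptions(precision=4,suppress=True)
def quad(name,pts,z,o,k):
    P=np.array([bp("top",(o[0]+a/k,o[1]+b/k),z)[:2] for a,b in pts])
    L=[np.linalg.norm(P[(i+1)%4]-P[i]) for i in range(4)]
    A=[np.degrees(np.arctan2(*(P[(i+1)%4]-P[i])[::-1])) for i in range(4)]
    print(name,P.mean(0),"L",np.array(L),"ang",np.array(A))
quad("plaque",[(190,132),(390,180),(323,447),(122,397)],.05,(260,175),6)
quad("bed",[(175,110),(412,163),(335,478),(97,412)],.048,(260,175),6)
quad("blocktop",[(148,57),(470,135),(368,541),(42,455)],.044,(260,175),6)
quad("tray",[(38,78),(297,28),(430,508),(155,560)],.035,(395,185),4)
quad("rack",[(530,48),(632,42),(655,550),(535,555)],.075,(100,180),5)
quad("stand",[(322,90),(460,95),(432,597),(287,595)],.015,(100,180),5)
quad("dietop",[(285,288),(337,295),(327,350),(273,340)],.125,(100,180),5)
quad("diefoot",[(345,287),(403,297),(380,387),(322,377)],.033,(100,180),5)
quad("yel",[(277,113),(330,103),(340,153),(287,163)],.125,(100,180),5)
quad("blu",[(265,488),(321,488),(321,542),(262,542)],.125,(100,180),5)
print("die scene top",bp("scene",(365.2,176),.125))
for nm,p,z in [("headtop",(272,185),.064),("headbot",(250,402),.064),("headmid",(262,292),.074),("hand0",(310,299),.071),("handmid",(540,325),.071),("end",(665,342),.066)]:
    print(nm,bp("top",(260+p[0]/6,175+p[1]/6),z))
E
```

```text
plaque [0.576  0.0015] L [0.0823 0.1102 0.0814 0.1102] ang [-103.9919  165.2463   75.9875  -14.2524]
bed [0.5758 0.002 ] L [0.0975 0.1299 0.0971 0.1259] ang [-103.1142  165.521    74.495   -14.2624]
blocktop [0.5743 0.0011] L [0.134  0.1681 0.1325 0.167 ] ang [-104.2225  164.9735   75.3089  -14.5309]
tray [ 0.497  -0.3504] L [0.1602 0.2874 0.161  0.2865] ang [ -79.0779 -169.3881  100.6083   10.4545]
rack [0.536  0.1998] L [0.0487 0.237  0.0547 0.2363] ang [ -86.8063 -175.9723   92.4875    2.566 ]
stand [0.5201 0.3149] L [0.0702 0.2465 0.0704 0.2486] ang [-92.3065 179.2185  89.4239  -0.8467]
dietop [0.5195 0.3157] L [0.0236 0.0245 0.0246 0.0233] ang [-97.6155 172.564   79.7136  -9.9337]
diefoot [0.5194 0.3163] L [0.0291 0.0444 0.0288 0.0445] ang [-99.7018 168.1191  80.4469 -11.596 ]
yel [0.6027 0.319 ] L [0.0242 0.0236 0.0241 0.0236] ang [ -79.2823 -165.9358  100.7094   14.3369]
blu [0.4341 0.3168] L [0.0246 0.0231 0.0258 0.023 ] ang [ -89.8931 -176.9226   90.1483    0.1087]
die scene top [0.5203 0.3251 0.125 ]
headtop [ 0.6148 -0.0047  0.064 ]
headbot [0.5291 0.0046 0.064 ]
headmid [ 0.5708 -0.0002  0.074 ]
hand0 [ 0.5684 -0.0188  0.071 ]
handmid [ 0.5581 -0.1075  0.071 ]
end [ 0.5521 -0.1562  0.066 ]
```

Run:
```python
from h import *
np.set_printoptions(precision=4,suppress=True)
def box(cx,cy,yaw,hx,hy,z):
    c,s=np.cos(yaw),np.sin(yaw)
    return [np.array([cx+c*a*hx-s*b*hy,cy+s*a*hx+c*b*hy,z]) for a,b in((1,1),(1,-1),(-1,-1),(-1,1))]
import cv2
for n,(x0,y0,w,h),k in(("scene",(210,140,200,130),4),("top",(140,170,240,110),3)):
    im=cam(n)["color"][:,:,::-1][y0:y0+h,x0:x0+w]
    im=cv2.resize(im,None,fx=k,fy=k,interpolation=cv2.INTER_CUBIC).copy()
    for b,col in((box(.5195,.316,np.radians(-10.5),.011,.011,.125),(255,255,0)),(box(.5195,.316,np.radians(-10.5),.022,.014,.033),(255,255,0)),(box(.576,.0015,np.radians(-14.3),.055,.040,.05),(255,0,255)),(box(.576,.0015,np.radians(-14.3),.027,.019,.05),(0,255,0)),(box(.536,.1998,np.radians(3.2),.12,.025,.075),(255,0,0))):
        p=np.array([(pr(n,q)-[x0,y0])*k for q in b],int)
        cv2.polylines(im,[p],True,col,1)
    cv2.imwrite(f"pics/ov_{n}.png",im)
```

```text
(no output)
```

View pics/ov_scene.png

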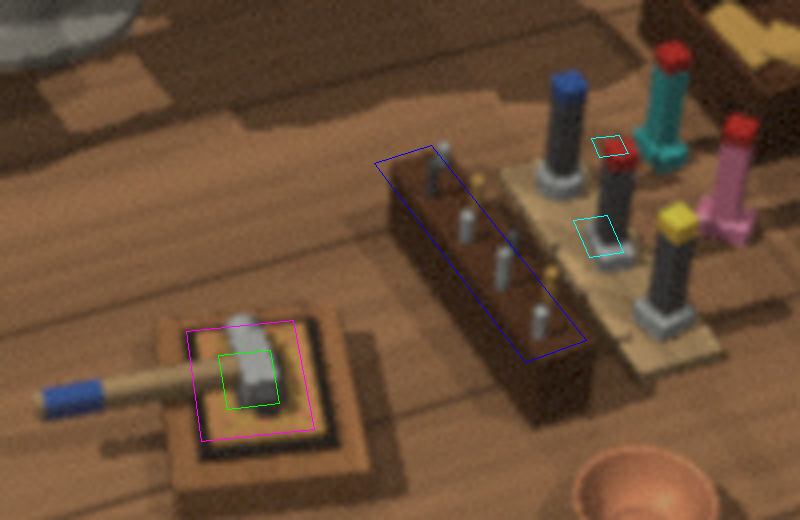

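View pics/ov_top.png

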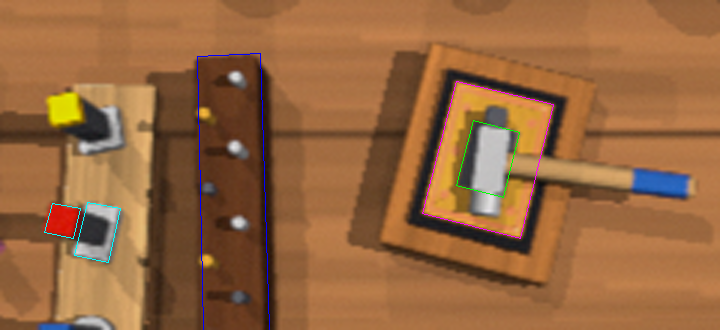

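Top-camera overlays fit the objects, but the scene-camera overlays are off by about 3-4 px. That means one calibration disagrees, and I'll use the gripper, whose pose is known, to find out which. First the current tool yaw.

```bash
cat >> h.py <<'E'
from scipy.spatial.transform import Rotation as Ro
from cell import readout
def st():
    s=readout.observe();R=Ro.from_euler("xyz",s["tool_rot"]).as_matrix()
    print("t %.2f"%s["time"],"tcp",np.round(s["tool_pos"]*1000,1),"grasp",np.round((s["tool_pos"]+R[:,0]*.159)*1000,1),"jaw yaw deg %.2f"%np.degrees(np.arctan2(R[1,1],R[0,1])),"xaxis",np.round(R[:,0],4),"q",np.round(s["qpos"],3),"F",np.round(s["contact_force"],1),"op %.4f"%s["opening"])
    return s,R
E
python3 -c "
from h import *
st()"
```

```text
t 0.30 tcp [ 132.3 -508.   404.5] grasp [ 132.3 -507.9  245.5] jaw yaw deg -75.40 xaxis [-1.e-04  4.e-04 -1.e+00] q [-1.462  0.342  1.524 -0.     1.275 -0.146] F [ 0.4  0.2 -0.5] op 0.0919
```

```bash
python3 -m inch '27 30 0 0 1;27 30 0 0 1;27 30 0 0 1;27 30 0 0 1;27 30 0 0 1;27 30 0 0 1;27 30 0 0 1;27 30 0 0 1'; python3 -c "
from h import *
st()"
```

```text
time: 0.97
tool_pos: [0.3492, -0.2663, 0.405]
tool_rot: [2.009, 1.57, -0.878]
contact_force: [0.5, -0.7, 0.1]
opening: 0.0916
t 0.97 tcp [ 349.2 -266.3  405. ] grasp [ 349.3 -266.4  246. ] jaw yaw deg -75.42 xaxis [ 4.e-04 -5.e-04 -1.e+00] q [-0.826  0.184  1.742 -0.     1.215  0.49 ] F [ 0.5 -0.7  0.1] op 0.0916
```

```bash
python3 -m inch '27 29 0 0.119 1;27 29 0 0.119 1;27 29 0 0.119 1;27 29 0 0.119 1;27 29 0 0.119 1;27 29 0 0.119 1;27 29 0 0.119 1;27 29 0 0.119 1'; python3 -m inch '0 0 0 0.119 1;0 0 0 0.119 1;0 0 0 0 1'
python3 - <<'E'
from h import *
import cv2
s,R=st()
tip=s["tool_pos"]+R[:,0]*.178
for n in("scene","top"):
    im=cam(n)["color"][:,:,::-1]
    pts=[pr(n,s["tool_pos"]),pr(n,tip)]+[pr(n,tip+sg*R[:,1]*d) for sg in(1,-1) for d in(.046,.065)]
    print(n,np.round(pts,1))
    x,y=np.round(pts[1]).astype(int);x0=max(0,min(x-60,440));y0=max(0,min(y-55,310));k=6
    c=cv2.resize(im[y0:y0+110,x0:x0+120],None,fx=k,fy=k,interpolation=cv2.INTER_CUBIC).copy()
    for p in pts: cv2.drawMarker(c,tuple(((p-[x0,y0])*k+k/2).astype(int)),(0,255,0),0,14,1)
    cv2.imwrite(f"pics/g_{n}.png",c)
E
```

```text
time: 1.63
tool_pos: [0.5654, -0.0342, 0.4047]
tool_rot: [1.07, 1.571, -0.858]
contact_force: [-0.2, -1.4, -0.7]
opening: 0.0917
time: 1.88
tool_pos: [0.5647, -0.0352, 0.4042]
tool_rot: [-1.524, 1.57, 3.068]
contact_force: [0.9, -0.2, 0.0]
opening: 0.0916
t 1.88 tcp [564.7 -35.2 404.2] grasp [564.5 -35.2 245.2] jaw yaw deg -6.88 xaxis [-8.e-04  1.e-04 -1.e+00] q [-0.198  0.418  1.41  -0.     1.315 -0.078] F [ 0.9 -0.2  0. ] op 0.0916
scene [[253.8 134.9]
 [256.6 189.8]
 [260.6 201.2]
 [262.3 206. ]
 [252.8 178.9]
 [251.2 174.6]]
top [[331.7 197. ]
 [323.5 215.7]
 [325.9 193. ]
 [326.9 183.7]
 [321.1 238.8]
 [320.  248.5]]
```

View pics/g_scene.png

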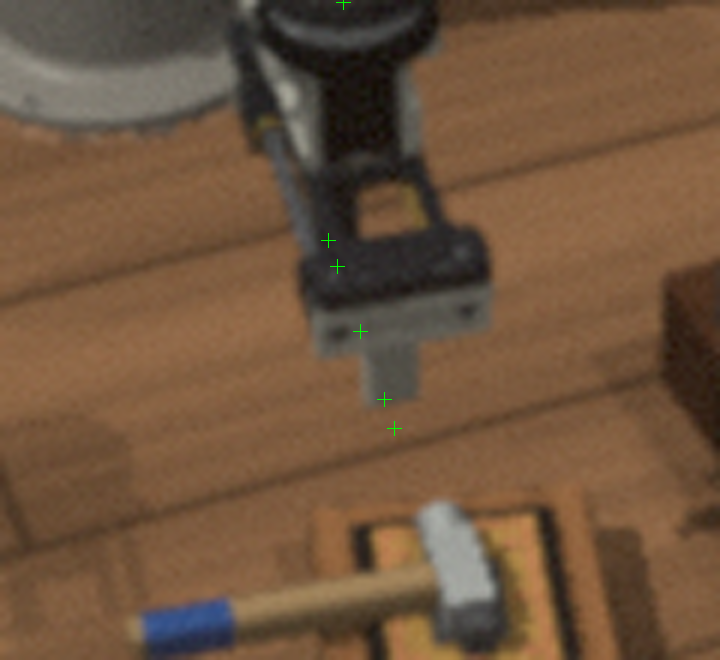

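View pics/g_top.png

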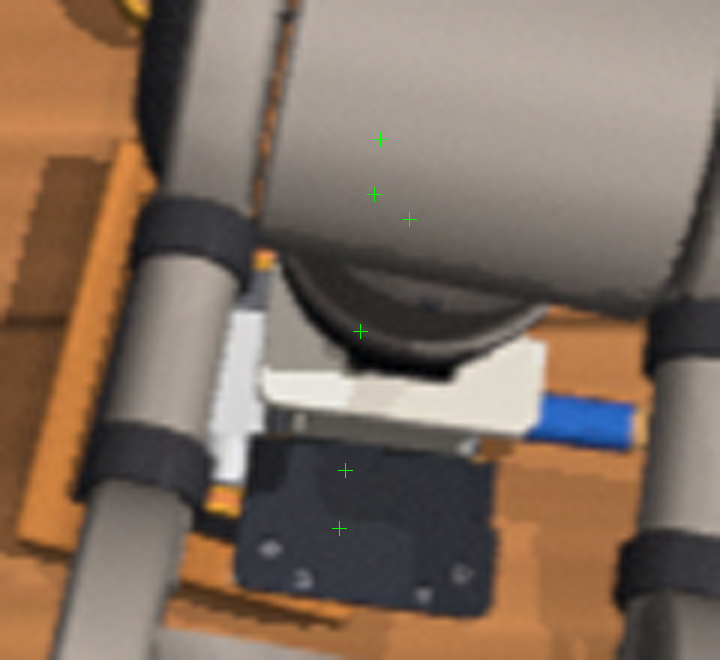

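```bash
python3 -m inch '0 0 0 0 0;0 0 0 0 0;0 0 0 0 0;0 0 0 0 0;0 0 0 0 0;0 0 0 0 0;0 0 0 0 0;0 0 0 0 0' 20
cat > g.py <<'E'
from h import *
import cv2,sys
s,R=st()
tip=s["tool_pos"]+R[:,0]*.178
for n in sys.argv[2:]:
    im=cam(n)["color"][:,:,::-1]
    pts=[pr(n,tip),pr(n,tip-R[:,0]*.019)]+[pr(n,tip+R[:,2]*.0095*sg) for sg in(1,-1)]
    print(n,np.round(pts,1))
    x,y=np.round(pts[0]).astype(int);x0=max(0,min(x-40,480));y0=max(0,min(y-35,350));k=9
    c=cv2.resize(im[y0:y0+70,x0:x0+80],None,fx=k,fy=k,interpolation=cv2.INTER_CUBIC).copy()
    for p in pts: cv2.drawMarker(c,tuple(((p-[x0,y0])*k+k/2).astype(int)),(0,255,0),0,10,1)
    cv2.imwrite(f"pics/{sys.argv[1]}_{n}.png",c)
E
python3 g.py gc scene top
```

```text
time: 2.65
tool_pos: [0.5643, -0.0361, 0.4047]
tool_rot: [1.466, 1.571, -0.231]
contact_force: [-0.3, 0.4, 0.8]
opening: 0.0432
t 2.65 tcp [564.3 -36.1 404.7] grasp [564.4 -36.1 245.7] jaw yaw deg -7.23 xaxis [ 1.e-04 -0.e+00 -1.e+00] q [-0.199  0.417  1.41  -0.     1.315 -0.073] F [-0.3  0.4  0.8] op 0.0432
scene [[256.2 189.7]
 [256.  184.3]
 [252.7 190.3]
 [259.7 189.1]]
top [[324.  215.7]
 [324.7 214.1]
 [328.8 216.3]
 [319.2 215.1]]
```

View pics/gc_scene.png

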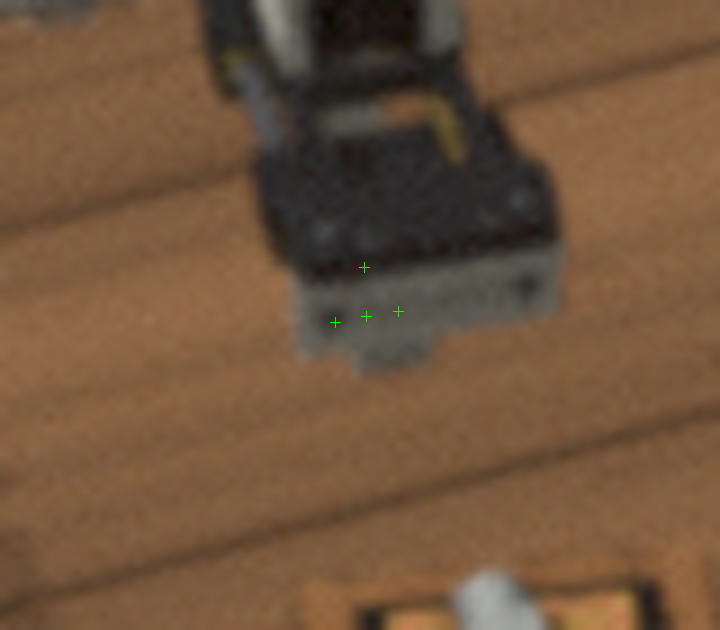

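Run:
```python
from h import *
for n in("scene","top"):
    print(n,[np.round(pr(n,np.array([0,0,z])),1) for z in(0,.05,.2,.35)])
    W=cam(n)["world_to_cam"];print(-W[:3,:3].T@W[:3,3])
import cv2
s=cv2.imread("pics/scene0.png");k=6
c=cv2.resize(s[70:170,160:280],None,fx=k,fy=k,interpolation=cv2.INTER_CUBIC)
for r,z in((.095,0),(.1,0),):
    p=np.array([(pr("scene",[r*np.cos(a),r*np.sin(a),z])-[160,70])*k+3 for a in np.linspace(0,6.28,60)],int)
    cv2.polylines(c,[p],True,(0,255,0),1)
cv2.imwrite("pics/base.png",c)
```

```text
scene [array([215.4, 138.6]), array([214.1, 127.3]), array([210. ,  90.7]), array([205.4,  49.7])]
[ 1.59729789 -0.36923334  1.18650545]
top [array([304.8, 480. ]), array([305.4, 490.6]), array([307.9, 530.8]), array([311.6, 590.6])]
[0.42976827 0.02581402 1.04824443]
```

View pics/base.png

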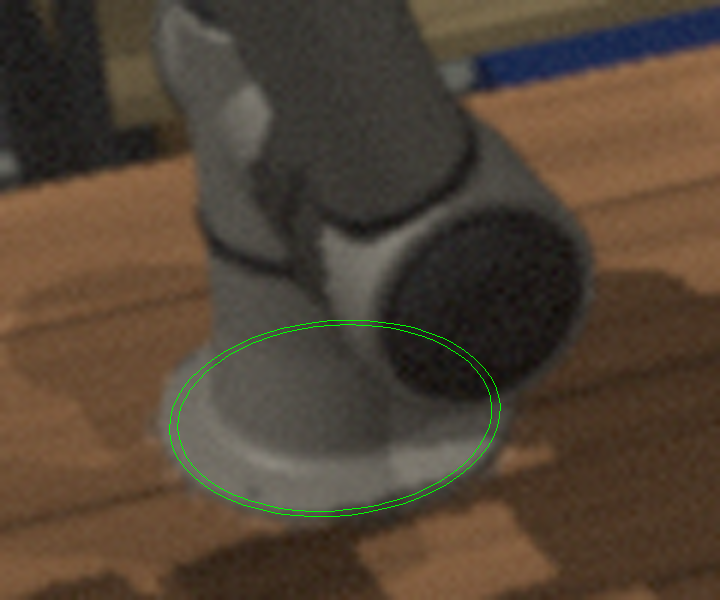

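The scene camera agrees with the robot base and fingertips to about 1 px, so the top camera is the one that is shifted. I'll measure the same corners in the scene picture.

Run:
```python
import cv2
s=cv2.imread("pics/scene0.png")
def crop(im,x0,y0,w,h,k,n):
    c=cv2.resize(im[y0:y0+h,x0:x0+w],None,fx=k,fy=k,interpolation=cv2.INTER_CUBIC)
    cv2.imwrite("pics/"+n,c)
crop(s,215,205,95,70,8,"d1.png")
crop(s,95,205,110,110,6,"d2.png")
crop(s,330,165,70,70,8,"d3.png")
```

```text
(no output)
```

View pics/d1.png

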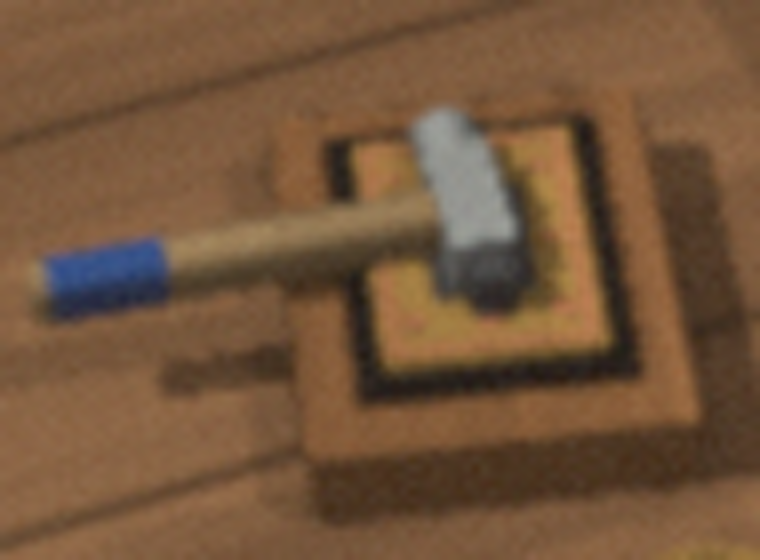

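View pics/d2.png

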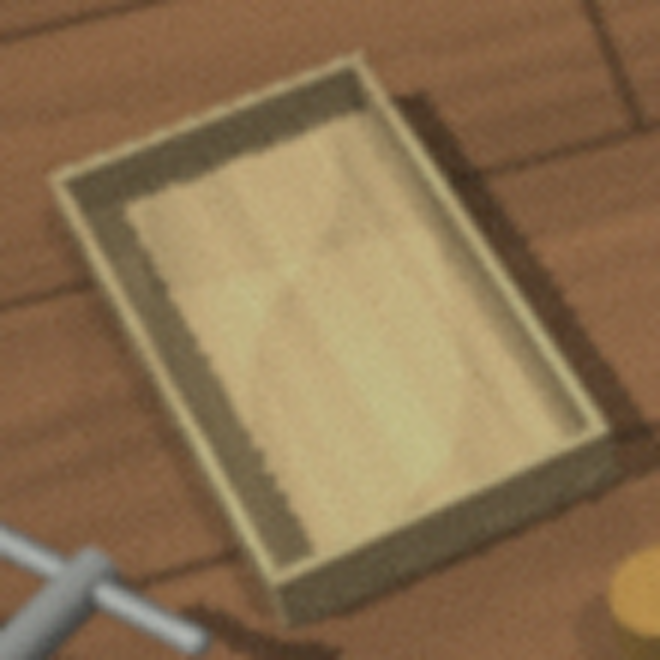

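View pics/d3.png

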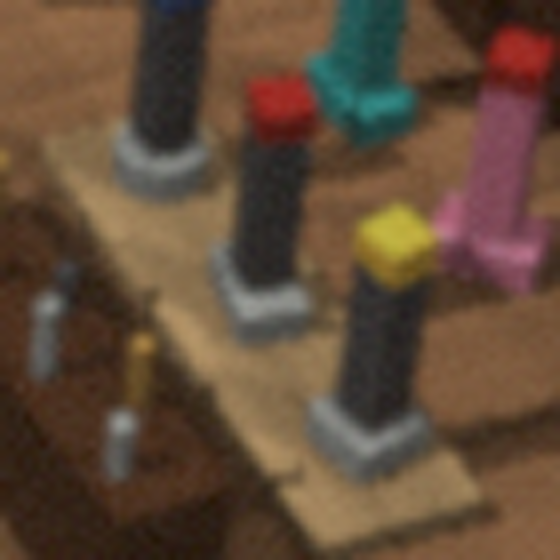

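Run:
```python
from h import *
np.set_printoptions(precision=4,suppress=True)
def quad(name,pts,z,o,k):
    P=np.array([bp("scene",(o[0]+a/k-.5+.5/k,o[1]+b/k-.5+.5/k),z)[:2] for a,b in pts])
    L=[np.linalg.norm(P[(i+1)%4]-P[i]) for i in range(4)]
    A=[np.degrees(np.arctan2(*(P[(i+1)%4]-P[i])[::-1])) for i in range(4)]
    print(name,P.mean(0),"L",np.array(L),"ang",np.array(A))
quad("plaque",[(350,145),(568,122),(613,347),(383,372)],.05,(215,205),8)
quad("bed",[(325,143),(592,115),(638,373),(363,400)],.048,(215,205),8)
quad("tray",[(52,178),(362,52),(608,432),(278,582)],.035,(95,205),6)
print("die",bp("scene",(330+282/8,165+92/8),.125))
print("stand",[bp("scene",(330+a/8,165+b/8),.015) for a,b in((45,145),(487,497),(322,548))])
print("hend",bp("scene",(215+42/8,205+287/8),.061),"headbackend",bp("scene",(215+437/8,205+120/8),.064),bp("scene",(215+497/8,205+290/8),.058))
```

```text
plaque [0.5791 0.0068] L [0.0812 0.1137 0.0815 0.1134] ang [  76.3569  -14.0598 -103.8453  165.8308]
bed [0.5822 0.0059] L [0.0998 0.1297 0.0968 0.128 ] ang [  76.3154  -15.1543 -104.69    166.1582]
tray [ 0.5014 -0.345 ] L [0.1617 0.2914 0.1571 0.2887] ang [ 100.9161    9.7841  -80.0621 -169.3057]
die [0.5225 0.3241 0.125 ]
stand [array([0.4042, 0.2899, 0.015 ]), array([0.6498, 0.3558, 0.015 ]), array([0.6498, 0.2854, 0.015 ])]
hend [ 0.5526 -0.1466  0.061 ] headbackend [0.5298 0.0113 0.064 ] [0.6119 0.0025 0.058 ]
```

```bash
python3 -m inch '6 10 -28 0 0.7;0 0 -28 0 0.7;0 0 -28 0 0.7;0 0 -28 0 0.7;0 0 -28 0 0.7;0 0 0 0 0.7'; python3 g.py h1 scene top
```

```text
time: 3.4
tool_pos: [0.5686, -0.0258, 0.2596]
tool_rot: [-1.616, 1.561, 2.97]
contact_force: [-1.8, 0.5, 0.0]
opening: 0.0584
t 3.40 tcp [568.6 -25.8 259.6] grasp [567.1 -25.5 100.6] jaw yaw deg -7.22 xaxis [-0.0097  0.0017 -1.    ] q [-0.18   0.574  1.582 -0.     0.995 -0.054] F [-1.8  0.5  0. ] op 0.0584
scene [[262.  227.6]
 [261.8 222.9]
 [258.8 228.2]
 [265.3 227. ]]
top [[314.8 224.8]
 [315.2 223.6]
 [318.9 225.3]
 [310.7 224.3]]
```

View pics/h1_scene.png

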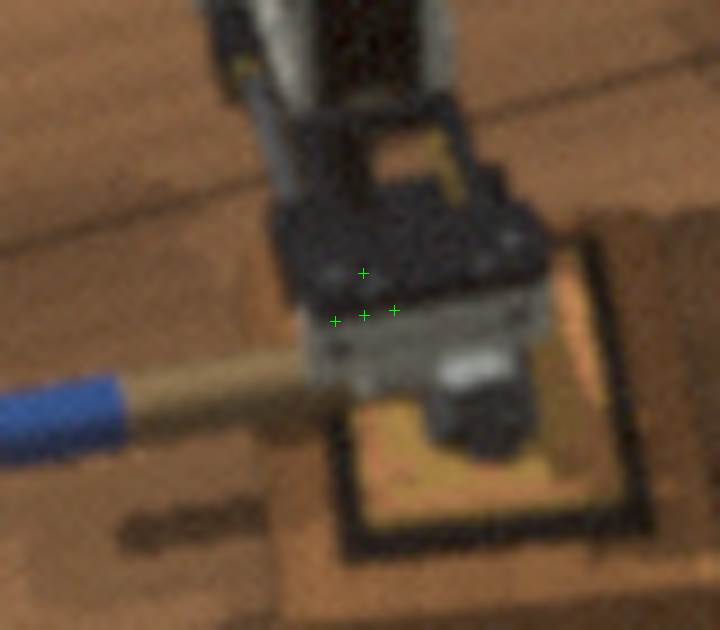

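View pics/h1_top.png

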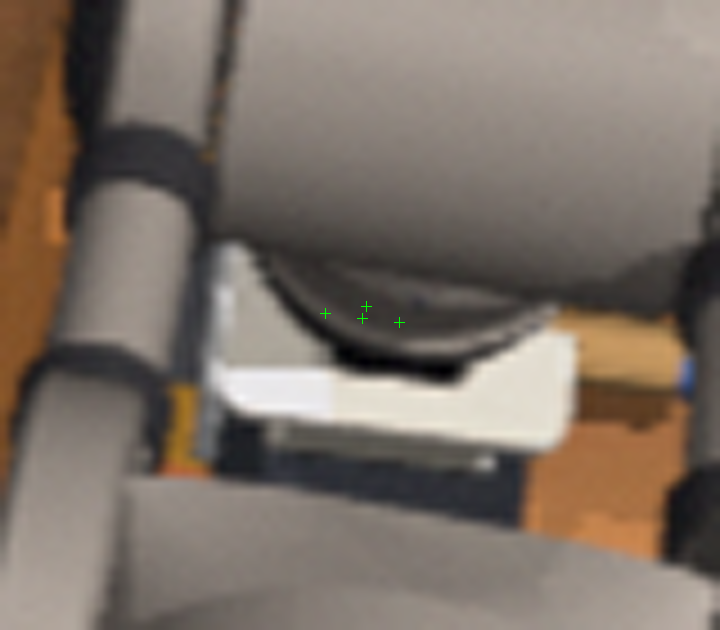

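```bash
python3 -m inch '0 -4 -15 0 0.7;0 0 -16 0 0.7;0 0 0 0 0.7;0 0 0 0 0.7'; python3 g.py h2 scene
```

```text
time: 3.83
tool_pos: [0.5708, -0.0301, 0.2353]
tool_rot: [1.537, 1.569, -0.16]
contact_force: [-0.5, 0.2, 0.1]
opening: 0.0642
t 3.83 tcp [570.8 -30.1 235.3] grasp [571.1 -30.2  76.3] jaw yaw deg -7.23 xaxis [ 1.6e-03 -3.0e-04 -1.0e+00] q [-0.187  0.607  1.601  0.     0.932 -0.061] F [-0.5  0.2  0.1] op 0.0642
scene [[261.3 234.9]
 [261.1 230.3]
 [258.  235.5]
 [264.5 234.3]]
```

View pics/h2_scene.png

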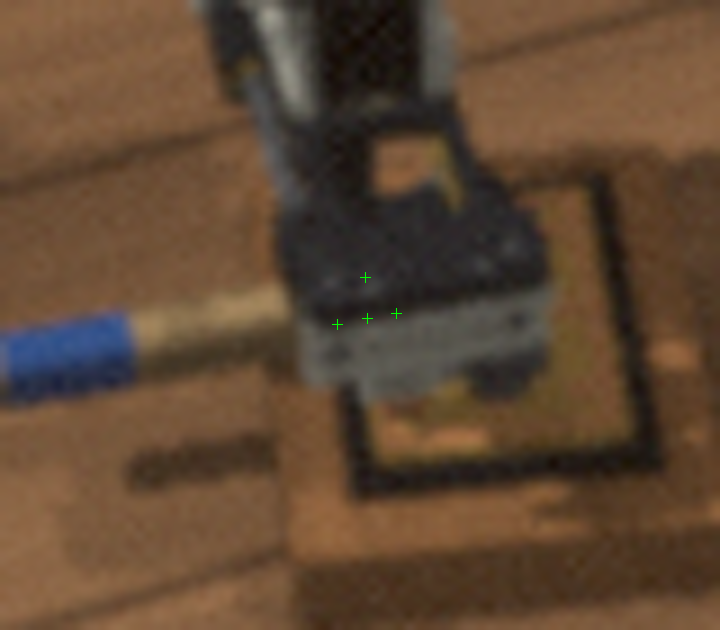

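The finger tip (crop x 360-445) is clear of the head (470-545) and straddles the handle. I'll drop 3 mm and close.

```bash
python3 -m inch '0 0 -3 0 0.7;0 0 0 0 0;0 0 0 0 0;0 0 0 0 0;0 0 0 0 0;0 0 0 0 0;0 0 0 0 0;0 0 0 0 0' 30;python3 -m inch '0 0 0 0 0;0 0 0 0 0;0 0 0 0 0;0 0 0 0 0;0 0 0 0 0';python3 -c "
from h import *
st()"
```

```text
time: 4.55
tool_pos: [0.5704, -0.03, 0.2307]
tool_rot: [-0.714, 1.571, -2.41]
contact_force: [0.4, 0.1, -0.6]
opening: 0.0223
time: 4.97
tool_pos: [0.5703, -0.03, 0.2307]
tool_rot: [-1.257, 1.571, -2.954]
contact_force: [-0.0, -0.2, 1.7]
opening: 0.0174
t 4.97 tcp [570.3 -30.  230.7] grasp [570.3 -30.1  71.7] jaw yaw deg -7.22 xaxis [-2.e-04 -0.e+00 -1.e+00] q [-0.187  0.613  1.605 -0.     0.923 -0.061] F [-0.  -0.2  1.7] op 0.0174
```

```bash
python3 -m inch '0 0 10 0 0;0 0 20 0 0;0 0 25 0 0;0 0 25 0 0;0 0 20 0 0;0 0 10 0 0;0 0 0 0 0';python3 -c "
from h import *
import cv2
st()
for n in('scene','top'): cv2.imwrite(f'pics/l_{n}.png',cam(n)['color'][:,:,::-1])
"
```

```text
time: 5.55
tool_pos: [0.5707, -0.0301, 0.3435]
tool_rot: [1.506, 1.566, -0.19]
contact_force: [0.8, -0.5, -1.7]
opening: 0.0178
t 5.55 tcp [570.7 -30.1 343.5] grasp [571.6 -30.2 184.5] jaw yaw deg -7.21 xaxis [ 0.0051 -0.001  -1.    ] q [-0.187  0.478  1.487 -0.     1.172 -0.061] F [ 0.8 -0.5 -1.7] op 0.0178
```

View pics/l_scene.png

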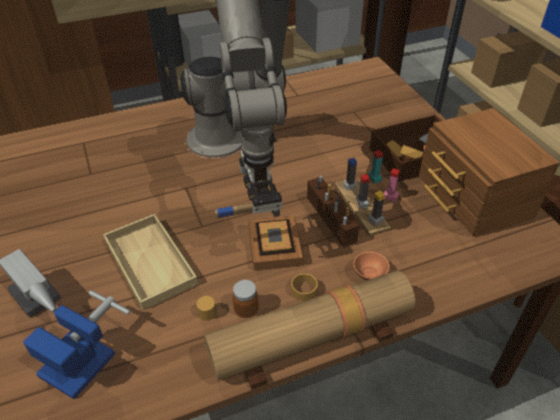

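```bash
python3 -m inch '-3 -20 0 -0.1 0;-3 -28 0 -0.115 0;-3 -30 0 -0.115 0;-3 -30 0 -0.115 0;-3 -30 0 -0.115 0;-3 -30 0 -0.115 0;-3 -30 0 -0.115 0;-3 -30 0 -0.115 0'; python3 -m inch '-3 -30 0 -0.115 0;-3 -26 0 -0.115 0;0 -18 -10 -0.115 0;0 -8 -20 0 0;0 0 -30 0 0;0 0 -30 0 0;0 0 -30 0 0;0 0 -10 0 0';python3 -c "
from h import *
import cv2
st()
for n in('scene','top'): cv2.imwrite(f'pics/m_{n}.png',cv2.resize(cam(n)['color'][150:350,90:250,::-1] if n=='scene' else cam(n)['color'][170:350,380:540,::-1],None,fx=3.3,fy=3.3,interpolation=2))
"
```

```text
time: 6.32
tool_pos: [0.5457, -0.2593, 0.3385]
tool_rot: [-1.1, 1.567, 2.575]
contact_force: [0.5, -0.7, -1.7]
opening: 0.0178
time: 6.98
tool_pos: [0.5384, -0.3388, 0.2039]
tool_rot: [-0.865, 1.559, 2.471]
contact_force: [0.1, 0.2, -3.0]
opening: 0.0177
t 6.98 tcp [ 538.4 -338.8  203.9] grasp [ 537.  -337.6   44.9] jaw yaw deg -78.86 xaxis [-0.009   0.0071 -0.9999] q [-0.682  0.747  1.415 -0.     0.991  0.694] F [ 0.1  0.2 -3. ] op 0.0177
```

View pics/m_scene.png

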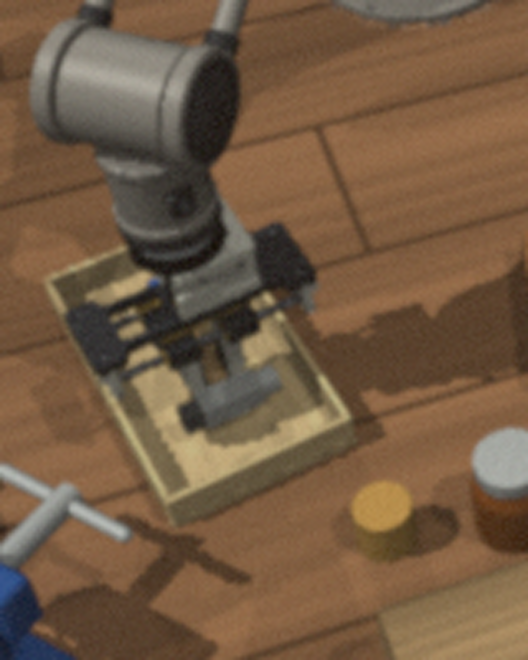

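View pics/m_top.png

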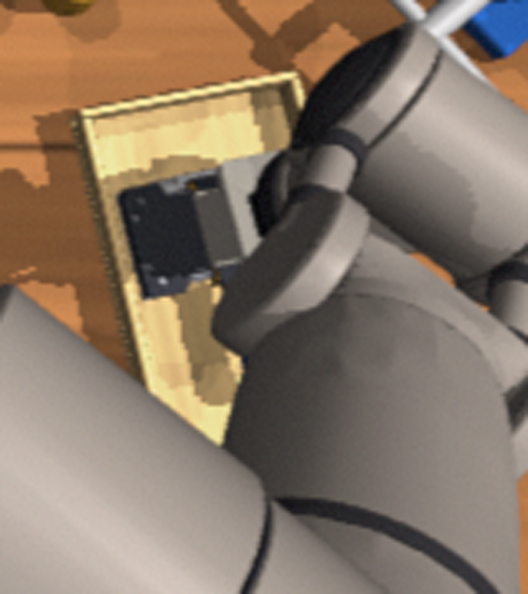

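The hammer sits over the tray's middle, with the head well clear of both walls. I'll lower to just above the floor and release.

```bash
python3 -m inch '0 0 -6 0 0;0 0 -5 0 0;0 0 -3 0 0;0 0 0 0 0;0 0 0 0 0';python3 -c "
from h import *
st()"
```

```text
time: 7.5
tool_pos: [0.5405, -0.3401, 0.1975]
tool_rot: [2.173, 1.57, -0.774]
contact_force: [0.2, -0.8, -2.4]
opening: 0.0181
t 7.50 tcp [ 540.5 -340.1  197.5] grasp [ 540.6 -340.2   38.5] jaw yaw deg -78.83 xaxis [ 8.e-04 -8.e-04 -1.e+00] q [-0.682  0.757  1.417 -0.     0.967  0.694] F [ 0.2 -0.8 -2.4] op 0.0181
```

```bash
python3 -m inch '0 0 -4 0 0;0 0 -3 0 0;0 0 -2 0 0;0 0 0 0 0;0 0 0 0 0';python3 -c "
from h import *
st()"
```

```text
time: 7.92
tool_pos: [0.5403, -0.34, 0.1875]
tool_rot: [-0.705, 1.57, 2.632]
contact_force: [-0.4, -0.7, -1.7]
opening: 0.0176
t 7.92 tcp [ 540.3 -340.   187.5] grasp [ 540.2 -340.    28.5] jaw yaw deg -78.84 xaxis [-4.e-04  2.e-04 -1.e+00] q [-0.682  0.77   1.423 -0.     0.95   0.694] F [-0.4 -0.7 -1.7] op 0.0176
```

```bash
python3 -m inch '0 0 -0.5 0 0.5;0 0 0 0 0.5;0 0 0 0 0.5;0 0 0 0 0.5;0 0 0 0 0.5;0 0 0 0 0.5';python3 -m inch '0 0 10 0 0.5;0 0 25 0 0.5;0 0 40 0 0.5;0 0 40 0 0.5;0 0 40 0 0.5;0 0 40 0 0.5;0 0 20 0 0.5;0 0 0 0 0.5';python3 -c "
from h import *
import cv2
st()
for n in('scene','top'): cv2.imwrite(f'pics/n_{n}.png',cv2.resize(cam(n)['color'][150:350,90:250,::-1] if n=='scene' else cam(n)['color'][170:350,380:540,::-1],None,fx=3.3,fy=3.3,interpolation=2))
"
```

```text
time: 8.42
tool_pos: [0.5404, -0.3401, 0.1874]
tool_rot: [2.158, 1.57, -0.789]
contact_force: [-1.1, -0.5, 0.4]
opening: 0.0454
time: 9.08
tool_pos: [0.5405, -0.3401, 0.4099]
tool_rot: [2.264, 1.559, -0.683]
contact_force: [0.2, -0.1, 0.4]
opening: 0.0457
t 9.08 tcp [ 540.5 -340.1  409.9] grasp [ 542.1 -341.3  250.9] jaw yaw deg -78.83 xaxis [ 0.0095 -0.0077 -0.9999] q [-0.682  0.55   1.176 -0.     1.403  0.694] F [ 0.2 -0.1  0.4] op 0.0457
```

View pics/n_scene.png

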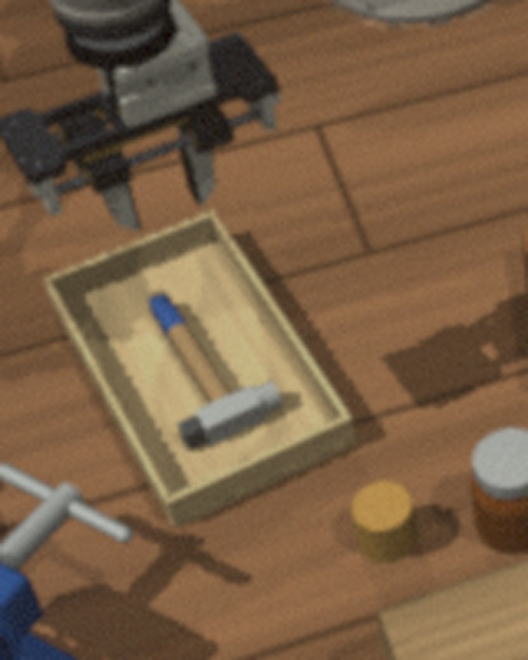

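The hammer is flat inside the tray. I'll use this open view of the fingers to check both calibrations.

```bash
sed -i 's/k=9/k=8/' g.py; python3 g.py p1 scene top
```

```text
t 9.18 tcp [ 540.1 -339.9  403.6] grasp [ 540.4 -340.1  244.6] jaw yaw deg -78.84 xaxis [ 0.0018 -0.0016 -1.    ] q [-0.682  0.555  1.184 -0.     1.4    0.694] F [ 0.2 -0.3 -0.6] op 0.0460
scene [[140.  214.3]
 [138.5 208.8]
 [138.5 212.1]
 [141.4 216.5]]
top [[481.6 227.6]
 [486.  226.3]
 [483.  232.4]
 [480.2 222.9]]
```

View pics/p1_scene.png

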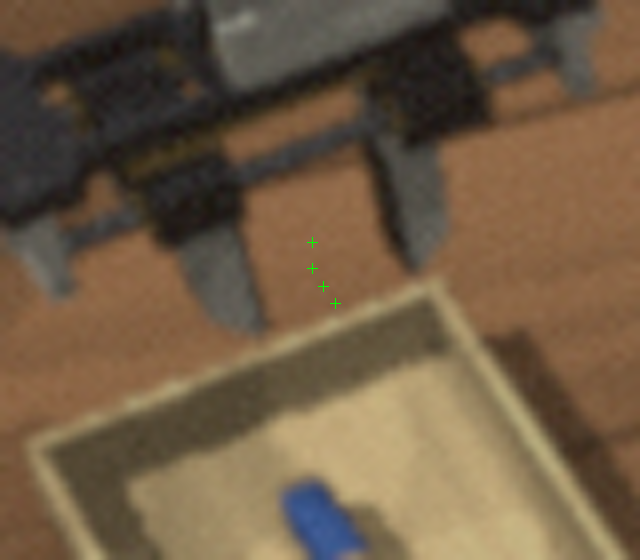

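View pics/p1_top.png

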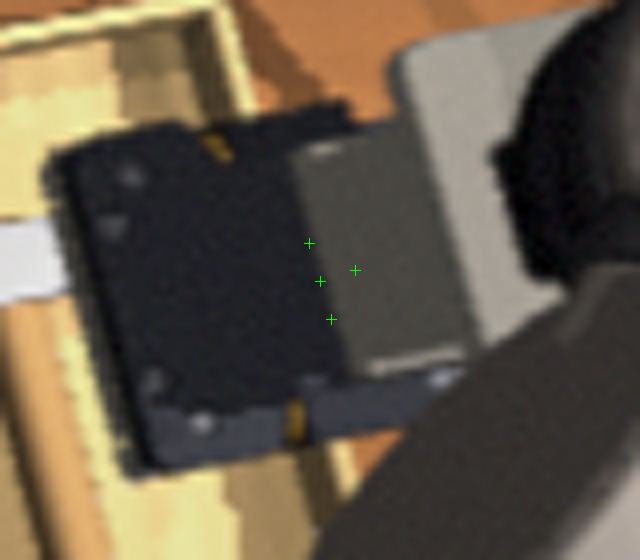

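Scene-camera fingertips match the prediction to within 1 px, so I'll trust the scene camera for the die: about (0.522, 0.322), yaw -10.5°. I'll move above it with the jaws across the row.

```bash
python3 -m inch '-1 25 0 -0.0235 0.55;-1 40 0 -0.0235 0.55;-1 40 0 -0.0235 0.55;-1 40 0 -0.0235 0.55;-1 40 0 -0.0235 0.55;-1 40 0 -0.0235 0.55;-1 40 0 -0.0235 0.55;-1 40 0 -0.0235 0.55'; python3 -m inch '-1 40 0 -0.0235 0.55;-1 40 0 -0.0235 0.55;-1 40 0 -0.0235 0.55;-1 40 0 -0.0235 0.55;-1 40 0 -0.0235 0.55;-1 40 0 -0.0235 0.55;-1 40 0 -0.0235 0.55;-1 40 0 -0.0235 0.55'; python3 -m inch '-2 37 0 0 0.55;0 0 0 0 0.55;0 0 0 0 0.55';python3 g.py q1 scene
```

```text
time: 9.95
tool_pos: [0.5317, -0.0332, 0.4005]
tool_rot: [-0.204, 1.567, 2.943]
contact_force: [0.5, 0.0, -0.3]
opening: 0.0507
time: 10.62
tool_pos: [0.5237, 0.2869, 0.4004]
tool_rot: [0.594, 1.567, -2.73]
contact_force: [1.1, 0.2, -0.6]
opening: 0.0506
time: 10.87
tool_pos: [0.5216, 0.3239, 0.3999]
tool_rot: [0.646, 1.567, -2.673]
contact_force: [-0.3, -0.3, -0.7]
opening: 0.0506
t 10.87 tcp [521.6 323.9 399.9] grasp [521.  323.6 240.9] jaw yaw deg -100.17 xaxis [-0.0037 -0.0019 -1.    ] q [ 0.431  0.512  1.268 -0.     1.366  2.179] F [-0.3 -0.3 -0.7] op 0.0506
scene [[368.2 150.6]
 [368.9 145.3]
 [367.2 148.6]
 [369.2 152.6]]
```

View pics/q1_scene.png

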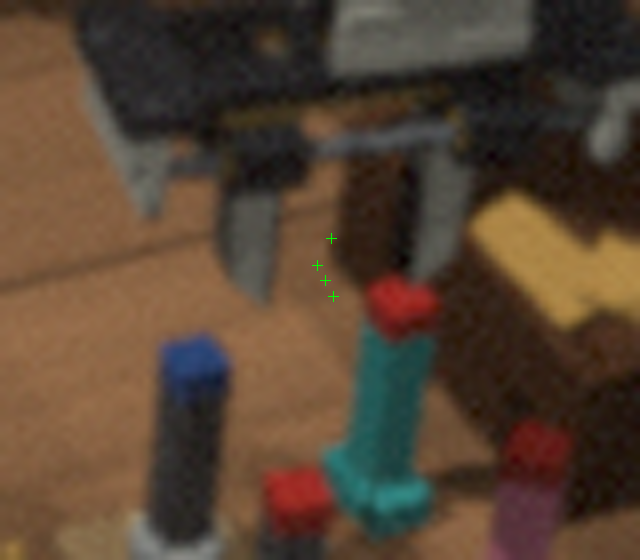

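Run:
```python
from h import *
for n,p in(("teal",(113,291.6)),("pink",(115.6,246))): print(n,[np.round(bp("top",p,z),3) for z in(.11,.125)])
for p in((385,293),(540,440)): pass
print(bp("scene",(378.3,154),.11),bp("scene",(395.5,172),.11))
```

```text
teal [array([0.415, 0.421, 0.11 ]), array([0.416, 0.415, 0.125])]
pink [array([0.516, 0.423, 0.11 ]), array([0.514, 0.417, 0.125])]
[0.42407616 0.42548875 0.11      ] [0.52343486 0.43064657 0.11      ]
```

```bash
python3 -m inch '0 -3 -25 0 0.55;0 0 -30 0 0.55;0 0 -30 0 0.55;0 0 -15 0 0.55;0 0 0 0 0.55;0 0 0 0 0.55';python3 g.py q2 scene
```

```text
time: 11.52
tool_pos: [0.5228, 0.3177, 0.302]
tool_rot: [0.712, 1.569, -2.613]
contact_force: [-1.1, 0.1, 0.2]
opening: 0.0508
t 11.52 tcp [522.8 317.7 302. ] grasp [522.5 317.6 143. ] jaw yaw deg -100.49 xaxis [-1.5e-03 -9.0e-04 -1.0e+00] q [ 0.421  0.591  1.412 -0.     1.14   2.175] F [-1.1  0.1  0.2] op 0.0508
scene [[363.3 177.3]
 [363.9 172.4]
 [362.3 175.3]
 [364.2 179.3]]
```

View pics/q2_scene.png

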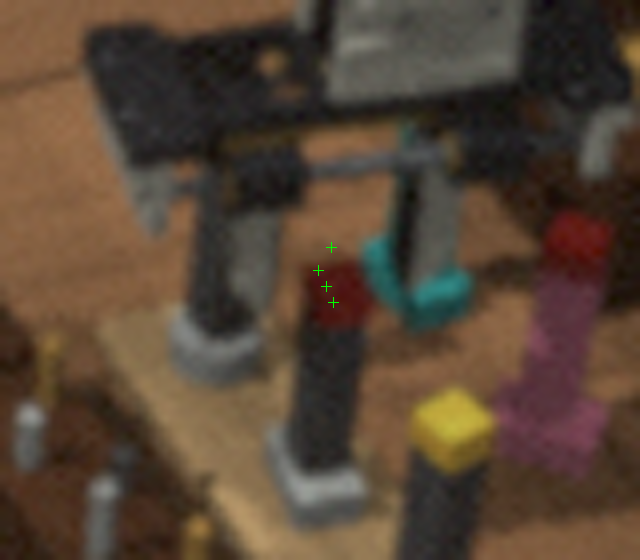

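```bash
python3 -m inch '0 3 0 0 0.55;0 0 -15 0 0.55;0 0 -18 0 0.55;0 0 -10 0 0.55;0 0 0 0 0.55;0 0 0 0 0.55';python3 g.py q3 scene
```

```text
time: 12.07
tool_pos: [0.5225, 0.3221, 0.2598]
tool_rot: [-2.672, 1.57, 0.288]
contact_force: [-0.3, -0.1, 1.2]
opening: 0.0502
t 12.07 tcp [522.5 322.1 259.8] grasp [522.6 322.1 100.8] jaw yaw deg -100.38 xaxis [ 4.e-04  1.e-04 -1.e+00] q [ 0.428  0.641  1.45  -0.     1.051  2.18 ] F [-0.3 -0.1  1.2] op 0.0502
scene [[363.3 187.5]
 [363.9 182.8]
 [362.3 185.5]
 [364.2 189.5]]
```

View pics/q3_scene.png

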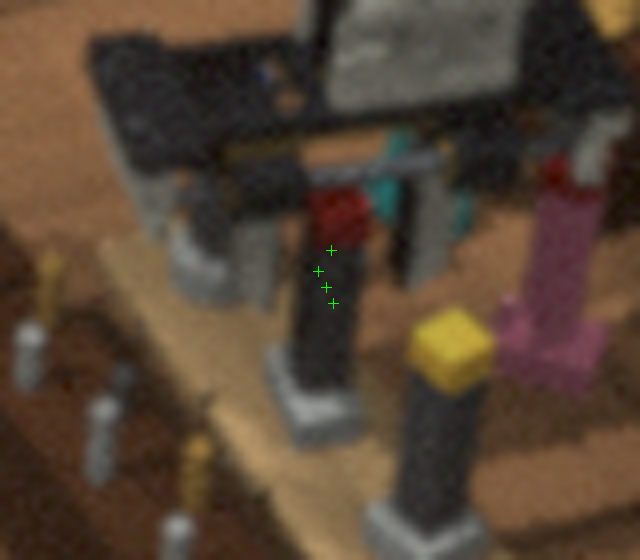

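The shank is centred between the fingers, with gaps of about 30 crop px on each side. Closing.

```bash
python3 -m inch '0 0 0 0 0;0 0 0 0 0;0 0 0 0 0;0 0 0 0 0;0 0 0 0 0;0 0 0 0 0;0 0 0 0 0;0 0 0 0 0' 40;python3 -m inch '0 0 0 0 0;0 0 5 0 0;0 0 10 0 0;0 0 15 0 0;0 0 25 0 0;0 0 35 0 0;0 0 35 0 0;0 0 25 0 0';python3 -m inch '0 0 5 0 0;0 0 0 0 0;0 0 0 0 0';python3 g.py q4 scene top
```

```text
time: 12.78
tool_pos: [0.5224, 0.322, 0.2595]
tool_rot: [-3.132, 1.571, -0.171]
contact_force: [-0.2, 0.0, 2.8]
opening: 0.0221
time: 13.45
tool_pos: [0.5222, 0.322, 0.4127]
tool_rot: [-2.516, 1.568, 0.445]
contact_force: [1.1, 0.3, -4.5]
opening: 0.0217
time: 13.7
tool_pos: [0.522, 0.3218, 0.4125]
tool_rot: [0.618, 1.568, -2.705]
contact_force: [-1.0, -0.3, -5.5]
opening: 0.0217
t 13.70 tcp [522.  321.8 412.5] grasp [521.5 321.6 253.5] jaw yaw deg -100.38 xaxis [-0.0028 -0.0013 -1.    ] q [ 0.428  0.503  1.249 -0.     1.393  2.18 ] F [-1.  -0.3 -5.5] op 0.0217
scene [[368.1 147.4]
 [368.8 142. ]
 [367.1 145.4]
 [369.1 149.4]]
top [[141.  237.2]
 [137.5 236. ]
 [139.9 242. ]
 [142.2 232.4]]
```

View pics/q4_scene.png

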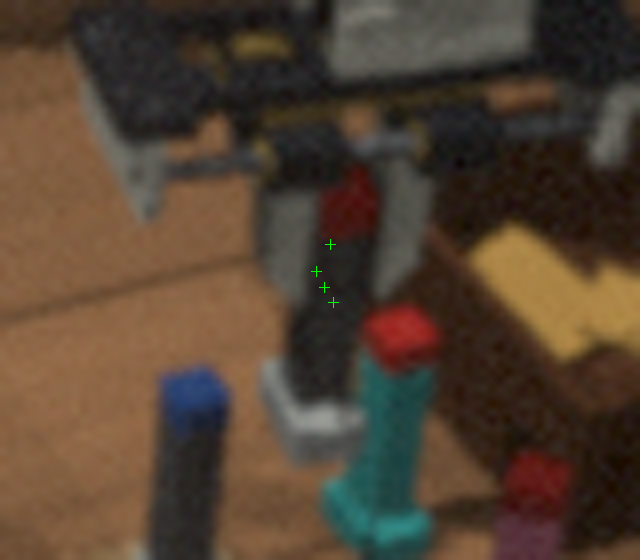

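View pics/q4_top.png

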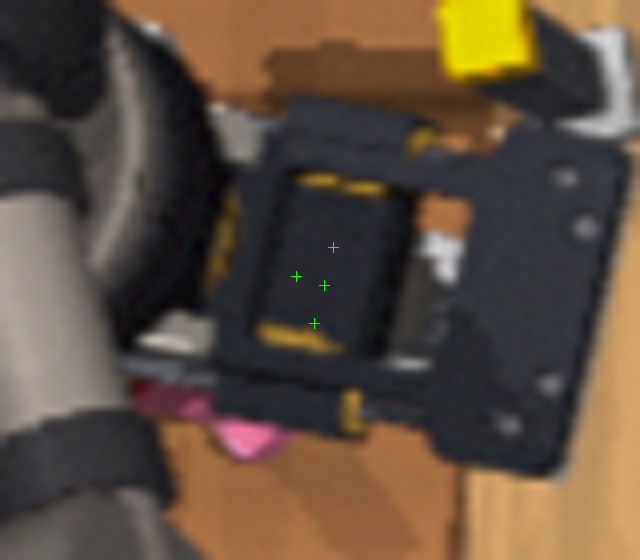

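```bash
python3 -m inch '3 -15 0 0 0;6 -30 0 -0.01 0;6 -35 0 -0.01 0;6 -35 0 -0.01 0;6 -35 0 -0.01 0;6 -35 0 -0.01 0;6 -35 0 -0.01 0;6 -35 0 -0.005 0';python3 -m inch '6 -33 0 0 0;5 -20 0 0 0;0 -10 0 0 0;0 0 -20 0 0;0 0 -30 0 0;0 0 -20 0 0;0 0 0 0 0;0 0 0 0 0';python3 -m inch '0 0 0 0 0;0 0 0 0 0';sed -i 's/x0=max(0,min(x-40,480));y0=max(0,min(y-35,350))/x0=max(0,min(x-40,480));y0=max(0,min(y-20,350))/' g.py;python3 g.py r1 scene top
```

```text
time: 14.47
tool_pos: [0.5671, 0.0647, 0.4126]
tool_rot: [0.331, 1.568, -3.058]
contact_force: [-0.5, 0.1, -4.0]
opening: 0.0214
time: 15.13
tool_pos: [0.5779, 0.0042, 0.3429]
tool_rot: [0.111, 1.567, 3.007]
contact_force: [0.4, 0.0, -3.5]
opening: 0.0216
time: 15.3
tool_pos: [0.5788, 0.0041, 0.3459]
tool_rot: [-3.041, 1.568, -0.145]
contact_force: [-0.1, 0.1, -4.5]
opening: 0.0218
t 15.30 tcp [578.8   4.1 345.9] grasp [579.2   4.1 186.9] jaw yaw deg -104.08 xaxis [ 3.e-03 -4.e-04 -1.e+00] q [-0.125  0.489  1.461 -0.     1.189  1.691] F [-0.1  0.1 -4.5] op 0.0218
scene [[272.8 205.5]
 [272.6 200.4]
 [272.3 203.2]
 [273.2 207.9]]
top [[302.8 213.3]
 [303.  211.8]
 [301.7 217.6]
 [303.8 209. ]]
```

View pics/r1_scene.png

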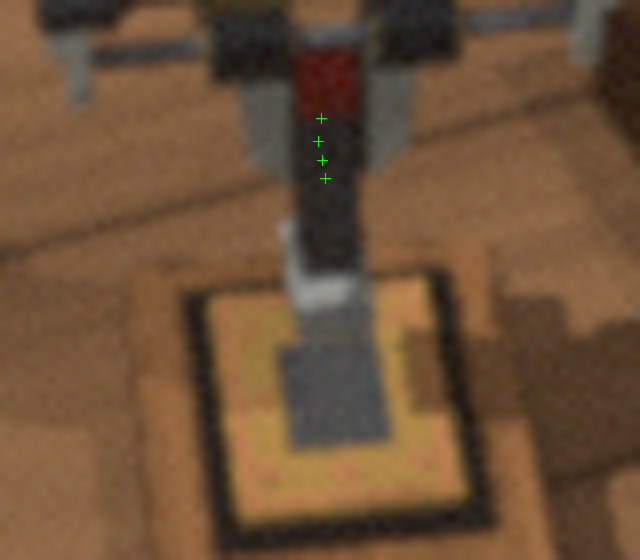

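View pics/r1_top.png

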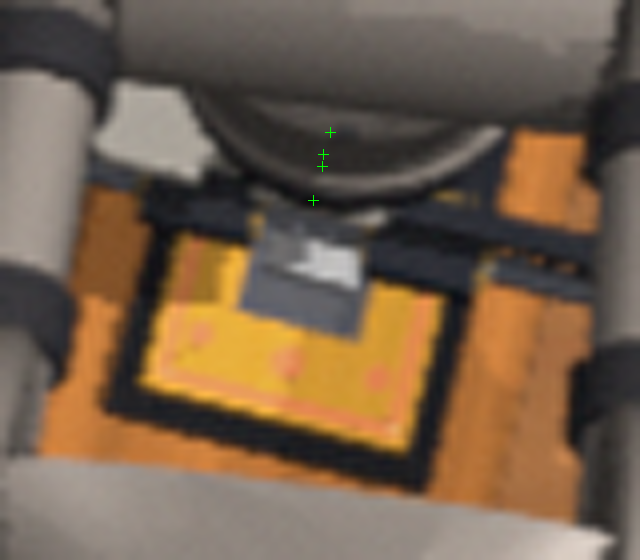

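```bash
cat > ov.py <<'E'
from h import *
import cv2,sys
np.set_printoptions(precision=4,suppress=True)
s,R=st(); tcp=s["tool_pos"]; zf=float(tcp[2])-.2445; yaw=np.arctan2(R[1,1],R[0,1])+np.pi/2
print("face above plaque mm",1000*(zf-.05),"die yaw",np.degrees(yaw))
def box(cx,cy,hx,hy,z,yw):
    c,t=np.cos(yw),np.sin(yw)
    return [np.array([cx+c*a*hx-t*b*hy,cy+t*a*hx+c*b*hy,z]) for a,b in((1,1),(1,-1),(-1,-1),(-1,1))]
tag,x0,y0,w,h,k,n=sys.argv[1],*map(int,sys.argv[2:7]),sys.argv[7]
im=cv2.resize(cam(n)["color"][y0:y0+h,x0:x0+w,::-1],None,fx=k,fy=k,interpolation=cv2.INTER_CUBIC).copy()
cv2.imwrite(f"pics/{tag}_raw.png",im)
for z,col in((zf,(0,255,0)),(zf+.018,(0,255,0))):
    p=np.array([(pr(n,q)-[x0,y0])*k+k/2 for q in box(tcp[0],tcp[1],.022,.014,z,yaw)],int); cv2.polylines(im,[p],True,col,1); print(p.tolist())
cv2.imwrite(f"pics/{tag}.png",im)
E
python3 ov.py r2 243 195 70 65 9 scene
python3 - <<'E'
from h import *
C=[(208,295),(432,278),(470,498),(240,522)]
P=np.array([bp("scene",(233+(a-4)/8,186+(b-4)/8),.05)[:2] for a,b in C]);print(P.mean(0),[np.linalg.norm(P[i]-P[i-1]) for i in range(4)])
C=[(280,345),(375,338),(393,440),(290,450)]
P=np.array([bp("scene",(233+(a-4)/8,186+(b-4)/8),.05)[:2] for a,b in C]);print(P.mean(0),[np.linalg.norm(P[i]-P[i-1]) for i in range(4)])
E
```

```text
t 15.40 tcp [578.6   4.1 345.7] grasp [579.    4.  186.7] jaw yaw deg -104.09 xaxis [ 0.0026 -0.0004 -1.    ] q [-0.125  0.489  1.461 -0.     1.188  1.691] F [ 0.1 -0.2 -4.8] op 0.0219
face above plaque mm 51.214693516298354 die yaw -14.089842905419735
[[329, 298], [239, 307], [223, 208], [310, 199]]
[[328, 257], [238, 266], [221, 167], [310, 158]]
[0.57907852 0.00772423] [np.float64(0.11349670061064697), np.float64(0.08310208905170305), np.float64(0.11083212795656804), np.float64(0.08143680638088843)]
[0.57741329 0.00726486] [np.float64(0.05247638881295914), np.float64(0.03478801700810228), np.float64(0.051424302927999585), np.float64(0.03695717139483326)]
```

View pics/r2.png

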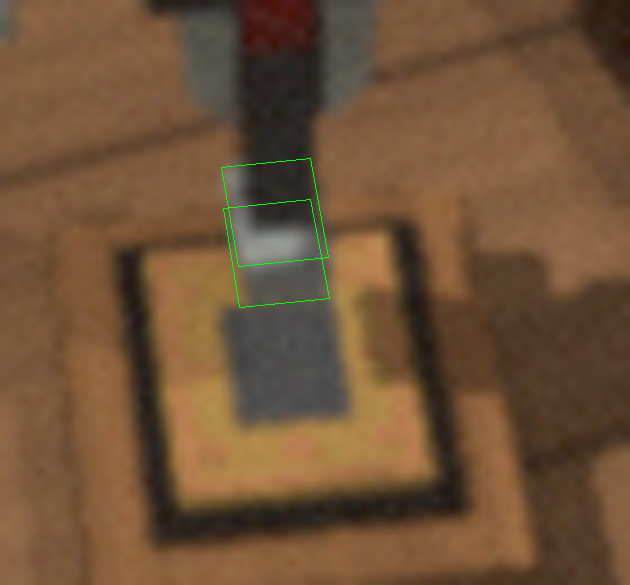

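The foot overlay fits within about 0.6 px. The panel centre reads about 2 mm further in y, so I'll correct that and descend to about 15 mm above it.

```bash
python3 -m inch '0 2 -10 0 0;0 0 -12 0 0;0 0 -9 0 0;0 0 -4 0 0;0 0 0 0 0;0 0 0 0 0;0 0 0 0 0;0 0 0 0 0'; python3 ov.py r3 243 195 70 65 9 scene;python3 ov.py r4 270 190 70 65 9 top
```

```text
time: 16.17
tool_pos: [0.5786, 0.0059, 0.3099]
tool_rot: [-3.084, 1.569, -0.189]
contact_force: [0.4, -0.1, -4.5]
opening: 0.0217
t 16.17 tcp [578.6   5.9 309.9] grasp [578.8   5.9 150.9] jaw yaw deg -104.11 xaxis [ 0.0013 -0.0002 -1.    ] q [-0.122  0.526  1.506 -0.     1.108  1.695] F [ 0.4 -0.1 -4.5] op 0.0217
face above plaque mm 15.374419446725115 die yaw -14.108564302219648
[[335, 376], [247, 385], [231, 286], [317, 277]]
[[334, 336], [246, 345], [229, 246], [316, 238]]
t 16.22 tcp [578.5   5.9 309.8] grasp [578.7   5.9 150.8] jaw yaw deg -104.11 xaxis [ 0.0012 -0.0002 -1.    ] q [-0.122  0.526  1.506 -0.     1.108  1.695] F [ 0.3 -0.6 -4.5] op 0.0222
face above plaque mm 15.34170660581273 die yaw -14.105324892138842
[[251, 189], [355, 215], [315, 377], [210, 351]]
[[251, 177], [357, 203], [317, 368], [210, 341]]
```

View pics/r3_raw.png

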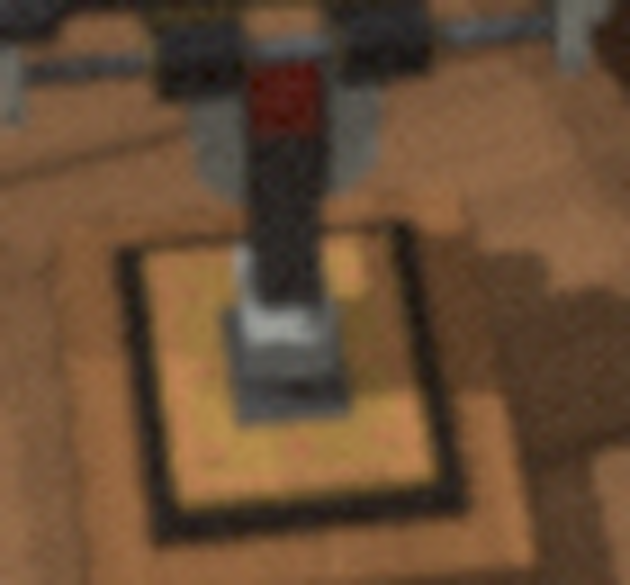

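View pics/r4_raw.png

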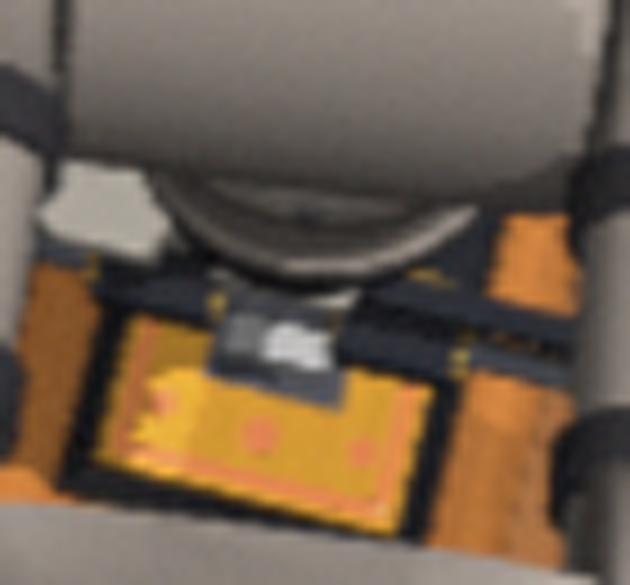

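```bash
cat > z.py <<'E'
import cv2,sys,numpy as np
from h import *
tag,n,x0,y0,w,h,k=sys.argv[1],sys.argv[2],*map(int,sys.argv[3:8])
a=[]
for i in range(4):
    _c.clear(); a.append(cam(n)["color"][y0:y0+h,x0:x0+w,::-1].astype(float))
m=np.mean(a,0); m=np.clip((m-20)*1.6,0,255).astype(np.uint8)
c=cv2.resize(m,None,fx=k,fy=k,interpolation=cv2.INTER_CUBIC)
for i in range(0,w,5): cv2.putText(c,str(x0+i),(i*k,10),0,.35,(255,255,255),1);cv2.line(c,(i*k+k//2,12),(i*k+k//2,18),(255,255,255),1)
for j in range(0,h,5): cv2.putText(c,str(y0+j),(0,j*k+k//2+4),0,.35,(255,255,255),1);cv2.line(c,(26,j*k+k//2),(32,j*k+k//2),(255,255,255),1)
cv2.imwrite(f"pics/{tag}.png",c)
E
python3 z.py z1 scene 258 215 34 34 17; python3 z.py z2 top 280 215 45 40 16
```

```text
Traceback (most recent call last):
  File "z.py", line 6, in <module>
    _c.clear(); a.append(cam(n)["color"][y0:y0+h,x0:x0+w,::-1].astype(float))
    ^^
NameError: name '_c' is not defined
Traceback (most recent call last):
  File "z.py", line 6, in <module>
    _c.clear(); a.append(cam(n)["color"][y0:y0+h,x0:x0+w,::-1].astype(float))
    ^^
NameError: name '_c' is not defined
```

```bash
sed -i 's/_c.clear(); a.append(cam(n)/a.append(cams.read_camera(n)/' z.py
python3 z.py z1 scene 258 215 34 34 17; python3 z.py z2 top 280 215 45 40 16
```

```text
(no output)
```

View pics/z1.png

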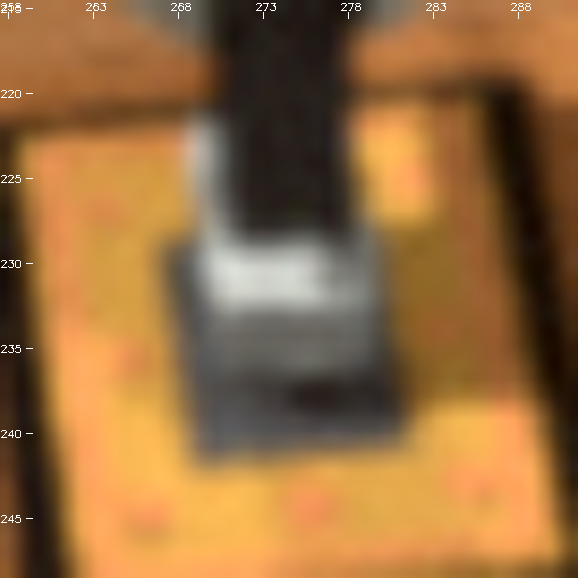

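View pics/z2.png

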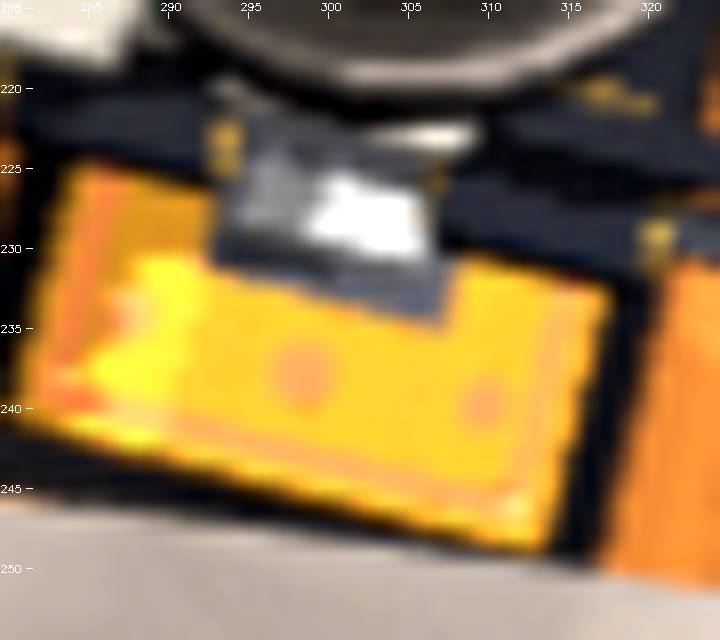

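Run:
```python
from h import *
np.set_printoptions(precision=1,suppress=True)
yaw=np.radians(-14.1);M=np.array([[np.cos(yaw),np.sin(yaw)],[-np.sin(yaw),np.cos(yaw)]])
s=lambda a,b:(258+(a-8.5)/17,215+(b-8.5)/17)
t=lambda a,b:(280+(a-8)/16,215+(b-8)/16)
d=lambda n,p,z:M@bp(n,p,z)[:2]*1000
zf=.0653
fl,fr=d("scene",s(212,376),zf),d("scene",s(378,362),zf)
tl,tr=d("scene",s(208,310),zf+.018),d("scene",s(368,296),zf+.018)
pl,prr=d("scene",s(193,463),.05),d("scene",s(408,440),.05)
print("block frame (x',y'): foot near corners",fl,fr,"foot top near",tl,tr,"panel near",pl,prr)
print("panel centre",(pl+prr)/2-[27,0],"die centre",(fl+fr)/2-[22,0],(tl+tr)/2-[22,0])
pl,prr=d("top",t(212,262),.05),d("top",t(443,328),.05)
f=d("top",t(430,262),zf+.018)
print("top: panel far corners",pl,prr,"centre",(pl+prr)/2+[27,0],"die corner",f,"centre",f+[22,14])
```

```text
block frame (x',y'): foot near corners [579. 133.] [579.7 160.8] foot top near [581.  132.5] [581.5 159.1] panel near [584.  128.8] [583.9 165.2]
panel centre [556.9 147. ] die centre [557.3 146.9] [559.3 145.8]
top: panel far corners [534.1 160.2] [532.8 124.6] centre [560.4 142.4] die corner [537.5 128.8] centre [559.5 142.8]
```

Die and panel centres agree within about 1-2 mm in both cameras. I'll lower to about 7 mm.

```bash
python3 -m inch '0 0 -3 0 0;0 0 -3 0 0;0 0 -2 0 0;0 0 0 0 0;0 0 0 0 0;0 0 0 0 0;0 0 0 0 0;0 0 0 0 0'; python3 ov.py r5 243 195 70 65 9 scene; python3 z.py z3 scene 258 215 34 34 17; python3 -c "
from h import *
import cv2
cv2.imwrite('pics/end.png',cam('scene')['color'][:,:,::-1])"
```

```text
time: 17.43
tool_pos: [0.5784, 0.006, 0.3014]
tool_rot: [2.899, 1.571, -0.488]
contact_force: [0.4, 0.8, -4.8]
opening: 0.0219
t 17.43 tcp [578.4   6.  301.4] grasp [578.4   5.9 142.4] jaw yaw deg -104.11 xaxis [ 0.0002 -0.0001 -1.    ] q [-0.122  0.535  1.516 -0.     1.09   1.695] F [ 0.4  0.8 -4.8] op 0.0219
face above plaque mm 6.8600938856270135 die yaw -14.105316387255105
[[335, 394], [247, 403], [231, 304], [317, 295]]
[[335, 354], [246, 363], [230, 265], [317, 256]]
```

View pics/z3.png

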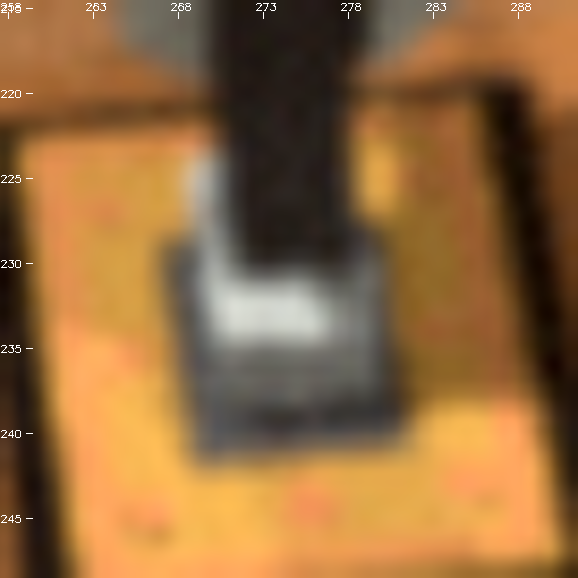

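View pics/end.png

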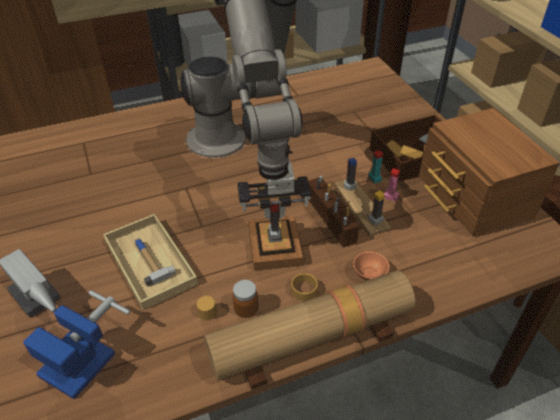

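The hammer is in the tray, the die is level and square over the panel with even margins, and the bystanders are in place. Handing in.

```bash
python3 -c "
from cell import workorder
print(workorder.hand_in())
from h import *
st()"
```

```text
the job is handed in; nothing more can be done
None
the job is handed in; nothing more can be done
```

I finished the job and handed it in at about 17.6 s of robot time. No verdict was reported.

**What I did**
- **Hammer:** I lifted it by the handle and laid it flat and clear of the walls in the tool tray. It still looked that way in the last picture.
- **Die:** I took the red-topped die from the middle place on the stand. I carried it over the rack with its face at about 168 mm, well above the 110 mm punches.
- **Final pose:** The die is held at 40 N, its face about 7 mm above the plaque by arm position.

**Last checks**
- **Centring:** Taken at 15 mm hover, the die and panel centres agreed within about 1–2.5 mm, depending on the camera and the edge used. I lowered the die straight down from there, and the last scene picture at about 7 mm also showed even margins.
- **Square and upright:** The gripper puts the die's yaw at -14.1°; the block measures about -14.1° (individual edges -13.6° to -14.8°). The tool axis is within 0.001 of vertical; I did not measure the die's own tilt separately.
- **Forces:** The only load during the final hold was a steady 4.8 N downward, about the die's weight, with no sign of contact with the plaque.
- **Other objects:** They looked unmoved in the last picture, but I did not measure them.

**What disagreed**
- The two cameras' absolute positions differed by about 4–8 mm. The scene camera matched the robot's base and fingertips to about 1 px, so I used it for positions. For the final centring I relied on die-to-panel offsets within each picture.

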